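Raise the post of a two-tier fruit stand and clamp it

ROBOT

A 6-joint arm with a two-finger parallel gripper is mounted at the origin on a cart in front of the work surface, level with it; the furniture and walls round the work are solid. World frame = base frame: x ahead of the robot, y to its left, z up, the work surface at z = 0. Lengths are in mm, angles in rad, forces in N, time in s.
With the tool pointing down it reaches from about 300 to 775 mm from the base axis. Payload 14.6 kg.
Tool frame: the origin (TCP) lies at the very end of the fingers, on their centre line; the grasp point (between the pads) lies 19 mm behind it; z points along the fingers, y is the line along which they close (so a half turn about z gives the same grasp; the last joint's range is limited). The gripper opens to 94 mm and grips with 3 to 60 N. Pads are 16 mm wide; open, the fingers measure 119 mm over their backs; the gripper's body (75 mm by 177 mm) begins 78 mm behind the grasp point.
Start: joints at [-1.213, 0.3, 1.521, -0, 1.321, -0.067], TCP at [226.668, -501.11, 205.446] pointing down, gripper open.
Joint ranges: [-3.03, 3.03], [-0.79, 2.21], [0.23, 2.52], [-1.04, 4.18], [0, 3.07], [-2.55, 2.55]. Speed limits (rad/s): [2.22, 2.22, 2.57, 3.14, 3.14, 3.14].

INTERFACE

Orientations are given as a unit quaternion [x, y, z, w].
In Python, from rig import bot gives the robot as it stands.
- The arm moves only by the tool step_arm, never from a script. Its argument "plan" is a list of rows, each a list of 5 numbers: the finger opening in m, from 0 to 0.094, then the shift along the tool's x, y, z in m, then the turn about the tool's z in degrees. In form: [[gripper, x, y, z, yaw], ...]. A call has 1 to 20 rows; each row is the pose to reach, as a shift and turn from the pose commanded when the call began, along the tool's axes at that moment; what a row does not reach only later rows make up. A row lasts 1/8 s, in which the tool goes at most 62.5 mm and 10.7 degrees, less where a joint would pass 70% of its speed; a pose out of reach is approached as far as the arm can. A call with a gripper value outside its range is refused whole. The fingers move at their own pace and stop on an object; the grip force is fixed at half the most. Time passes only in rows, so rows that repeat a pose let the fingers close. It gives the time, the measured TCP pose, the force, the opening and the grip force at its end, in the units of the state.
- bot.get_obs(): the state, without advancing time (a new reading comes with each control period).
- bot.read_camera(name): name is "scene" or "top"; returns a dict with "img" (480x640x3 uint8, red, green, blue), "depth" (480x640 float32, mm along the optical axis (not along the pixel's ray), 0 where there is no reading), "mtx" (3x3 intrinsics, pixels), "xyz" and "orientation" of the camera in the world. Camera axes: x right, y down, z forward; pixel columns grow to the right and rows downward; lengths in mm; the calibration is good to about 2 mm. A picture is of the moment at which its call begins.
- bot.close_job(): hands the job in; it is judged then, once.
The state is a dict: "time_s": time; "qpos": joint angles; "dq": joint speeds; "tau": joint torques, N m; "eef_pos": TCP position; "tool_rot": TCP orientation; "ft_force": force on the tool from outside, world axes, zero at the start; "ft_torque": the same for the moment, N m; "width": finger opening in mm; "grasp_force": force on a finger pad.
Only numpy, scipy, OpenCV 4.12 (cv2) and the standard library are available. Lean on these libraries where they do the work, as an engineer would, in place of code of your own. Each camera call takes 0.05 s, during which the arm holds its last target. There are 200 camera calls.

TASK

Make the two-tier fruit stand taller. Lift its upper dish off the post by the knob and stand it upright on the worktop, well clear of the stand; then grip the post, draw it up until the dark ring engraved round it is level with the top of the clamp ring and, without letting go of it, turn the hand about the post so that the side of a finger sweeps the upright clamp lever clockwise (seen from above) fully shut. Finish still gripping the post at that height, and leave the stand and the other things where they are.

Things in the scene. Friction and masses are not known exactly. Their poses are not given: they have to be found in the camera images.
- stand: Fruit stand's lower part, loose, 2.2 kg: round white dish (208 mm across, 22 high), steel tube (33 across) in its middle, dark collar (42 across, 65 to 86 mm high, boss on the +x side out to 29 mm). Above it the clamp ring (42 across), its flat top 100 mm above the worktop. Origin: centre of the underside, on the post's axis; z up.
- rod: Sliding post: steel rod 22 mm across, 0.2 kg, upright in the clamp ring; slides, turns freely. Starts fully down, its end 70 mm above the clamp ring's top. A dark 2 mm line is engraved round it 95 mm below its end (hidden at the start). With the lever open it sinks when let go. Origin: on the axis, 70 mm below its end; rises with it. Grip it with the fingertips 4 to 12 mm above the clamp ring.
- post_end (a point): Centre of the post's upper end face: 170 mm above the worktop when the post is down, 195 mm when the engraved line is level with the clamp ring's top.
- post (a joint): Height of the post in m: 0 fully down, 0.025 when the engraved ring is level with the top of the clamp ring, at most 0.045.
- clamp_lever (a joint): Lever angle about the post's axis (rad): 0 fully shut at its stop, grows anticlockwise seen from above as it opens, 1.0 at most. Stays where left; takes about 4 N at the paddle, up to 8 N over the last 0.3 rad where its cam clamps the post. At angle a it points along the stand's -x axis turned anticlockwise by a.
- lever_paddle (a point): Middle of the lever's upright paddle: a radial fin 5 to 6 mm thick on the clamp ring, 17 to 35 mm from the post's axis, top 49 mm above the ring; point 26 mm out, 25 mm up. A finger gripping the post and turned about it catches it on its flank. Come down with the line of the fingers about 1 rad anticlockwise of it, opened to 60 mm at most; it is met after turning 0.3 to 0.6 rad, then follows.
- dish_knob (a point): Centre of the knob's cylindrical head (25 mm across, 18 high, 20 mm free below it) on the white upper dish: round, 170 mm across, rim 32 mm high, 0.32 kg, with a 60 mm foot whose bore (27 wide, 14 deep) sits loosely over the post's end. 205 mm above the worktop at the start, 49 mm when the dish stands on the worktop. z: the dish's up.
- olives: Bystander: short glass jar of olives with a dark lid, 70 mm across, 86 mm high. Origin: centre of its underside.
- mandarin: Bystander: a mandarin, 58 mm across, 47 mm high. Origin: centre of its underside.
- mug: Bystander: mug with leaf pattern, 92 x 127 mm with handle, 95 mm high. Origin: centre of its underside.
Not all that is in view belongs to the job. There is more than one size of the stand; the one meant has the size given above.

How it is judged (in metres and radians):
On the way, in this order (a step that is already met when the one before it is completed fails the run):
1. the upper dish stands upright on the worktop, let go, clear of the stand (height (world z) of dish_knob below 0.056 m and angle between dish_knob's own z axis and vertical below 0.1 rad and horizontal distance between dish_knob and stand above 0.185 m and contact force between the fingers and anything else below 0.2 N), for 0.2 s.
2. the gripped post is raised to its engraved ring (within 3 mm) while the lever is still open (value of joint post between 0.022 and 0.028 m and value of joint clamp_lever above 0.45 rad and contact force between the fingers and rod above 2 N), for 0.2 s.
3. the lever is shut with the post still held at its ring (value of joint clamp_lever below 0.1 rad and value of joint post between 0.022 and 0.028 m and contact force between the fingers and rod above 2 N), for 0.2 s.
At the end, for the whole second after the job is handed in: Lever shut (within 0.1 rad of its stop); post still gripped (over 2 N) with its ring within 3 mm of the clamp ring's top; stand upright on the worktop; dish upright on the worktop, let go, its centre over 185 mm from the post (all of step 3 and angle between stand's own z axis and vertical below 0.05 rad and height (world z) of stand below 0.004 m and linear speed of rod below 0.01 m/s and height (world z) of dish_knob below 0.056 m and angle between dish_knob's own z axis and vertical below 0.1 rad and horizontal distance between dish_knob and stand above 0.185 m); the arm keeps its last pose, push and grip.
It fails at once if the lever is pushed shut while the post is not held in the fingers (value of joint clamp_lever below 0.4 rad and contact force between the fingers and rod below 0.3 N).
It fails at once if the post is clamped away from its ring (value of joint clamp_lever below 0.3 rad and (value of joint post below 0.02 m or value of joint post above 0.03 m)).
It fails at once if the dish is tipped (angle between dish_knob's own z axis and vertical above 0.6 rad).
It fails at once if the stand is tipped or shoved away (angle between stand's own z axis and vertical above 0.2 rad or distance of stand from where it was at the start of the episode above 0.06 m).
It fails at once if a bystander is moved (distance of any of olives, mandarin, mug from where it was at the start of the episode above 0.03 m).
It also fails if it takes over 58 s, if anything falls off the work surface, if the arm or the gripper's body presses on something with over 40 N, if the wrist force passes 120 N, or if a joint passes its speed limit or range.

## Working session

There is one attempt and no reset: what is moved stays moved. The work goes in short steps, Python scripts to look and compute and a tool call to move; the robot and the scene stay as the last step left them, time stands still between calls to the robot, and variables do not carry over. Pictures are saved under pics/ and viewed, at most 10 in all, crops included, and the job is handed in when it is done.

Besides the shell and the picture viewer there is one more tool, called after ">>>" as a command line: name --pt "numbers of a row" for each row, then --argument value for the rest. step_arm: Moves the arm, as the interface text tells. Its arguments: {"type":"object","properties":{"plan":{"type":"array"}},"required":["plan"]}

```bash
mkdir -p pics
cat > h.py <<'E'
import numpy as np,cv2
from scipy.spatial.transform import Rotation as R
from rig import bot
def cam(n,name):
    c=bot.read_camera(n); np.savez('pics/'+name+'.npz',**{k:np.array(v) for k,v in c.items()})
    cv2.imwrite('pics/'+name+'.png',c['img'][:,:,::-1]); return c
def pts(c):
    d=c['depth']; v,u=np.mgrid[:480,:640]; K=np.array(c['mtx'])
    p=np.stack([(u-K[0,2])/K[0,0]*d,(v-K[1,2])/K[1,1]*d,d],-1)
    return p@R.from_quat(c['orientation']).as_matrix().T+np.array(c['xyz'])
E
python3 - <<'E'
from h import *
print(bot.get_obs())
a=cam('scene','s1');b=cam('top','t1')
for c in(a,b): print(c['xyz'],c['orientation'],c['mtx'])
E
```

```text
{'time_s': 0.0, 'qpos': array([-1.21262181e+00,  3.00435152e-01,  1.52156918e+00, -9.34353632e-06,
        1.32070699e+00, -6.66212781e-02]), 'dq': array([ 0.00292946,  0.00028102,  0.00034826,  0.00011169, -0.00028826,
        0.00031055]), 'tau': array([-1.53666369e-03, -5.31802726e+01, -3.52734661e+01,  7.07161613e-02,
        2.43942667e-02, -8.95952940e-05]), 'eef_pos': array([ 226.56731142, -500.88094795,  204.91108704]), 'tool_rot': array([ 9.77527841e-01,  2.10805617e-01, -8.57272569e-05, -5.52744902e-04]), 'ft_force': array([-0.3313905 , -0.562072  ,  0.28310093]), 'ft_torque': array([-0.01806485, -0.03801263,  0.00047814]), 'grasp_force': 0.0, 'width': 93.84652059792067}
[  53.04202402  821.04337439 1070.67998182] [-0.33180928  0.86733912 -0.34625694  0.13316   ] [[584.66107473   0.         315.00142992]
 [  0.         584.66107473 234.98418525]
 [  0.           0.           1.        ]]
[ 528.82451927  155.970163   1241.46877645] [-0.70270569  0.71019313 -0.02948272  0.03100306] [[527.77913914   0.         317.0150458 ]
 [  0.         527.77913914 235.66684302]
 [  0.           0.           1.        ]]
```

View pics/s1.png

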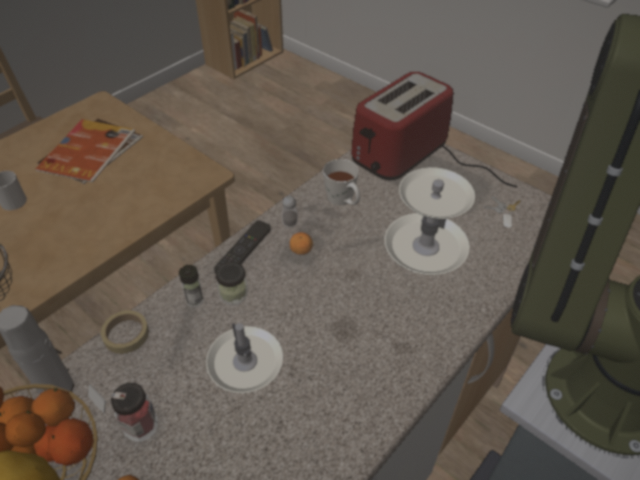

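View pics/t1.png

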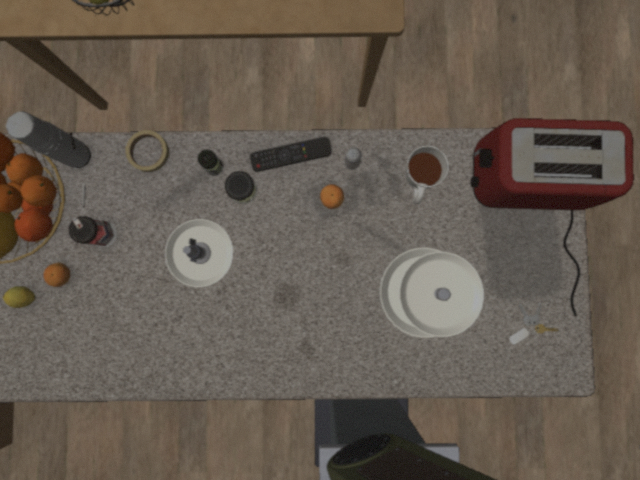

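The two candidates in the top view are the stand at (424,292), with the upper dish at (443,294), and a bare, smaller stand at (199,253). I'll check their sizes and enlarge the first.

Run:
```python
from h import *
for n in('t1','s1'):
    c=np.load(f'pics/{n}.npz'); P=pts(c); hsv=cv2.cvtColor(c['img'],cv2.COLOR_RGB2HSV)
    ok=(c['depth']>0)
    boxes={'t1':[(443,294,70),(199,253,45),(332,196,20),(239,186,22),(425,170,30)],'s1':[(428,225,65),(245,358,45)]}[n]
    for (u,v,r) in boxes:
        m=np.zeros((480,640),bool); m[v-r:v+r,u-r:u+r]=1; m&=ok
        q=P[m]
        for lo,hi in((12,30),(30,70),(70,110),(110,150),(150,182),(182,192),(198,225)):
            s=q[(q[:,2]>lo)&(q[:,2]<hi)]
            if len(s)>8: print(n,u,v,(lo,hi),len(s),np.percentile(s,[1,99],axis=0).round(0).tolist(),np.median(s,0).round(0))
c=np.load('pics/s1.npz')['img'][150:290,350:500,::-1]
d=np.load('pics/s1.npz')['img'][300:400,190:300,::-1]
cv2.imwrite('pics/c1.png',np.hstack([cv2.resize(c,(450,420),interpolation=3),cv2.resize(d,(330,420),interpolation=3)]))
```

```text
t1 443 294 (12, 30) 986 [[401.0, -119.0, 12.0], [602.0, 12.0, 26.0]] [511. -28.  19.]
t1 443 294 (150, 182) 4261 [[431.0, -158.0, 172.0], [572.0, -18.0, 182.0]] [501. -88. 177.]
t1 443 294 (182, 192) 1235 [[420.0, -170.0, 182.0], [584.0, -6.0, 191.0]] [ 497. -100.  186.]
t1 443 294 (198, 225) 151 [[490.0, -98.0, 200.0], [513.0, -75.0, 221.0]] [501. -86. 216.]
t1 199 253 (12, 30) 900 [[520.0, 355.0, 12.0], [676.0, 509.0, 23.0]] [596. 430.  15.]
t1 199 253 (30, 70) 62 [[576.0, 416.0, 33.0], [614.0, 442.0, 70.0]] [589. 425.  63.]
t1 199 253 (70, 110) 140 [[582.0, 417.0, 71.0], [623.0, 444.0, 108.0]] [598. 427.  79.]
t1 199 253 (110, 150) 79 [[590.0, 424.0, 111.0], [624.0, 439.0, 135.0]] [599. 430. 130.]
t1 332 196 (12, 30) 27 [[697.0, 94.0, 21.0], [750.0, 148.0, 30.0]] [702. 127.  28.]
t1 332 196 (30, 70) 446 [[699.0, 97.0, 31.0], [751.0, 148.0, 51.0]] [723. 123.  43.]
t1 239 186 (12, 30) 99 [[711.0, 291.0, 13.0], [806.0, 389.0, 29.0]] [795. 302.  18.]
t1 239 186 (30, 70) 170 [[710.0, 296.0, 30.0], [799.0, 387.0, 67.0]] [725. 317.  50.]
t1 239 186 (70, 110) 704 [[711.0, 299.0, 76.0], [7
[... 577 characters left out ...]
10, 150) 37 [[466.0, -93.0, 110.0], [504.0, -73.0, 124.0]] [478. -86. 113.]
s1 428 225 (150, 182) 2164 [[432.0, -160.0, 173.0], [573.0, -19.0, 182.0]] [498. -85. 177.]
s1 428 225 (182, 192) 695 [[419.0, -169.0, 182.0], [583.0, -4.0, 191.0]] [ 511. -116.  186.]
s1 428 225 (198, 225) 130 [[489.0, -95.0, 198.0], [512.0, -71.0, 221.0]] [498. -79. 214.]
s1 245 358 (12, 30) 973 [[521.0, 357.0, 12.0], [675.0, 511.0, 28.0]] [594. 440.  15.]
s1 245 358 (30, 70) 140 [[573.0, 426.0, 30.0], [616.0, 451.0, 70.0]] [586. 443.  60.]
s1 245 358 (70, 110) 230 [[582.0, 420.0, 71.0], [623.0, 450.0, 109.0]] [592. 438.  79.]
s1 245 358 (110, 150) 112 [[588.0, 427.0, 111.0], [620.0, 443.0, 134.0]] [595. 436. 128.]
```

View pics/c1.png

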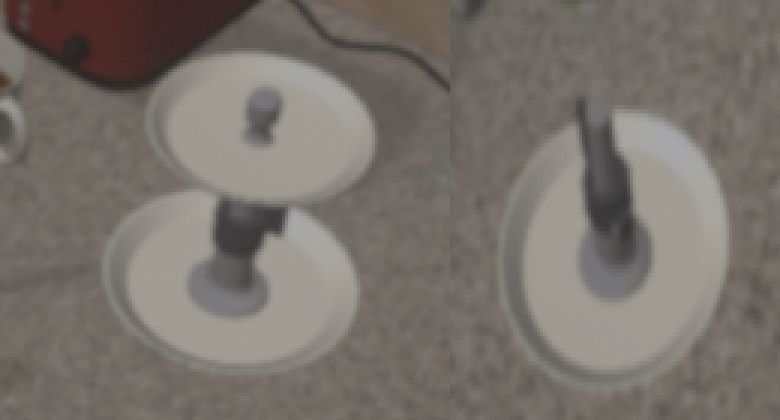

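The stand at (424,292) is the one meant. Its lower dish measures about 208 mm, the clamp ring and lever lie under the upper dish, and the other stand is only about 155 mm across. The knob is at about (501,-86). I'll move above it.

>>> step_arm --pt "0.07 0.0 0.0 -0.06 0" --pt "0.07 0.42 -0.264 -0.06 0" --pt "0.07 0.42 -0.264 -0.06 0" --pt "0.07 0.42 -0.264 -0.06 0" --pt "0.07 0.42 -0.264 -0.06 0" --pt "0.07 0.42 -0.264 -0.06 0" --pt "0.07 0.42 -0.264 -0.06 0" --pt "0.07 0.42 -0.264 -0.06 0" --pt "0.07 0.42 -0.264 -0.06 0" --pt "0.07 0.42 -0.264 -0.06 0" --pt "0.07 0.42 -0.264 -0.06 0" --pt "0.07 0.42 -0.264 -0.06 0"

```text
time_s: 1.6
eef_pos: [500.1, -88.5, 265.5]
tool_rot: [0.978, 0.21, -0.0, 0.0]
ft_force: [0.4, -0.1, -0.4]
width: 69.9
grasp_force: 0.0
```

>>> step_arm --pt "0.06 0.002 -0.002 0.05 0" --pt "0.06 0.002 -0.002 0.08 0" --pt "0.06 0.002 -0.002 0.08 0" --pt "0.06 0.002 -0.002 0.08 0" --pt "0.0 0.002 -0.002 0.08 0" --pt "0.0 0.002 -0.002 0.08 0" --pt "0.0 0.002 -0.002 0.08 0" --pt "0.0 0.002 -0.002 0.08 0" --pt "0.0 0.002 -0.002 0.08 0" --pt "0.0 0.002 -0.002 0.08 0"

```text
time_s: 2.85
eef_pos: [501.6, -84.9, 185.6]
tool_rot: [0.978, 0.211, 0.0, 0.0]
ft_force: [1.0, -1.1, 1.0]
width: 23.7
grasp_force: 30.0
```

>>> step_arm --pt "0.0 0 0 -0.01 0" --pt "0.0 0 0 -0.02 0" --pt "0.0 0 0 -0.035 0" --pt "0.0 0 0 -0.055 0" --pt "0.0 0 0 -0.07 0" --pt "0.0 0.003 -0.024 -0.07 0" --pt "0.0 0.008 -0.06 -0.07 0" --pt "0.0 0.013 -0.1 -0.07 0" --pt "0.0 0.018 -0.14 -0.07 0" --pt "0.0 0.023 -0.18 -0.07 0" --pt "0.0 0.028 -0.22 -0.07 0" --pt "0.0 0.032 -0.244 -0.05 0" --pt "0.0 0.032 -0.244 -0.02 0" --pt "0.0 0.032 -0.244 0.02 0" --pt "0.0 0.032 -0.244 0.06 0" --pt "0.0 0.032 -0.244 0.1 0" --pt "0.0 0.032 -0.244 0.13 0" --pt "0.0 0.032 -0.244 0.145 0" --pt "0.0 0.032 -0.244 0.15 0" --pt "0.0 0.032 -0.244 0.15 0"

```text
time_s: 5.35
eef_pos: [430.6, 150.8, 36.2]
tool_rot: [0.978, 0.211, 0.0, -0.0]
ft_force: [-0.2, 0.9, -3.0]
width: 24.0
grasp_force: 30.0
```

Run:
```python
from h import *
o=bot.get_obs(); print(o['eef_pos'],o['ft_force'],o['width'],o['grasp_force'],o['qpos'])
c=cam('scene','s2')
cv2.imwrite('pics/c2.png',cv2.resize(c['img'][150:400,240:500,::-1],(624,600),interpolation=3))
```

```text
[430.60293892 150.80085827  36.15709803] [-0.24936299  0.90850442 -2.97956057] 23.986951247244264 29.999468150781468 [ 2.56560259e-01  3.24950855e-01  1.93588862e+00 -1.28558496e-05
  8.79794171e-01  1.40257658e+00]
```

View pics/c2.png

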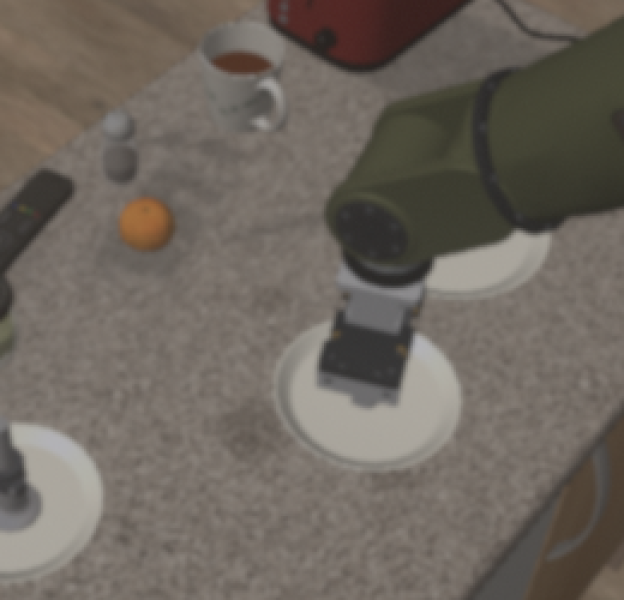

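The dish hangs upright in the hand at crop (367,390), with clear worktop around it. I'll set it down and release.

>>> step_arm --pt "0.0 0 0 0.003 0" --pt "0.0 0 0 0.005 0" --pt "0.0 0 0 0.0065 0" --pt "0.0 0 0 0.0065 0" --pt "0.06 0 0 0.006 0" --pt "0.06 0 0 0.006 0" --pt "0.06 0 0 0.006 0" --pt "0.06 0 0 0.006 0" --pt "0.06 0 0 -0.03 0" --pt "0.06 0 0 -0.09 0" --pt "0.06 0 0 -0.15 0" --pt "0.06 0 0 -0.2 0" --pt "0.06 0 0 -0.2 0"

```text
time_s: 7.02
eef_pos: [431.3, 151.0, 238.8]
tool_rot: [0.978, 0.211, 0.003, -0.0]
ft_force: [-0.1, 0.0, -1.0]
width: 59.9
grasp_force: 0.0
```

Run:
```python
from h import *
o=bot.get_obs(); print(o['time_s'],o['eef_pos'],o['ft_force'],o['width'],o['qpos'])
c=cam('top','t3');P=pts(c);m=c['depth']>0
q=P[m]
b=q[(abs(q[:,0]-501)<130)&(abs(q[:,1]+86)<120)]
for lo,hi in((15,30),(70,96),(96,104),(105,146),(146,160),(160,180)):
    s=b[(b[:,2]>lo)&(b[:,2]<hi)]
    if len(s)>3: print((lo,hi),len(s),np.percentile(s,[1,99],axis=0).round(0).tolist(),np.median(s,0).round(0))
d=c['img'][250:340,370:480,::-1]; e=cam('scene','s3')['img'][190:280,375:485,::-1]
cv2.imwrite('pics/c3.png',np.hstack([cv2.resize(x,(400,327),interpolation=3) for x in(d,e)]))
P2=pts({k:v for k,v in np.load('pics/s3.npz').items()}); q=P2.reshape(-1,3)
b=q[(abs(q[:,0]-501)<60)&(abs(q[:,1]+86)<60)]
for lo,hi in((96,104),(106,146),(146,160),(162,180)):
    s=b[(b[:,2]>lo)&(b[:,2]<hi)]
    if len(s)>3: print('s',(lo,hi),len(s),np.percentile(s,[1,99],axis=0).round(0).tolist(),np.median(s,0).round(0))
```

```text
7.025 [431.29301175 151.01836749 238.80084106] [-0.10075585  0.02928972 -1.01109815] 59.93555659810845 [2.56620309e-01 5.94670611e-02 1.72583611e+00 1.98699696e-05
 1.34981876e+00 1.40254722e+00]
(15, 30) 1623 [[401.0, -188.0, 15.0], [602.0, 12.0, 27.0]] [500. -87.  20.]
(70, 96) 94 [[470.0, -108.0, 70.0], [528.0, -67.0, 96.0]] [513. -83.  84.]
(96, 104) 139 [[476.0, -103.0, 96.0], [522.0, -67.0, 104.0]] [503. -80. 100.]
(105, 146) 90 [[468.0, -94.0, 105.0], [513.0, -71.0, 146.0]] [491. -87. 127.]
(146, 160) 30 [[469.0, -93.0, 146.0], [512.0, -77.0, 160.0]] [486. -87. 150.]
(160, 180) 103 [[492.0, -97.0, 161.0], [512.0, -77.0, 174.0]] [502. -87. 170.]
s (96, 104) 118 [[468.0, -106.0, 96.0], [520.0, -64.0, 104.0]] [492. -80. 100.]
s (106, 146) 216 [[467.0, -94.0, 107.0], [510.0, -74.0, 146.0]] [491. -84. 126.]
s (146, 160) 53 [[468.0, -93.0, 146.0], [507.0, -72.0, 159.0]] [493. -81. 151.]
s (162, 180) 66 [[489.0, -95.0, 162.0], [509.0, -73.0, 174.0]] [498. -83. 170.]
```

View pics/c3.png

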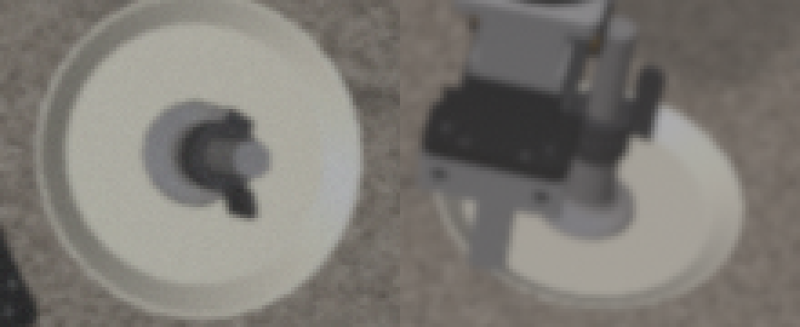

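The left crop shows the post end at (250,158) and the lever paddle at (238,200), towards the robot. I'll fix the paddle's angle from the depth.

Run:
```python
from h import *
for n in('t3','s3','t1','s1'):
    c=np.load(f'pics/{n}.npz'); q=pts(c)[c['depth']>0]
    a=np.array([501.5,-87]) if n[0]=='t' else np.array([500,-84.5])
    d=q[:,:2]-a; r=np.hypot(*d.T); s=(r>15)&(r<45)&(q[:,2]>106)&(q[:,2]<152)
    print(n,s.sum(),d[s].mean(0),np.arctan2(*d[s].mean(0)[::-1]),[x.round(0).tolist() for x in q[s][:12]])
    s=(r>14)&(r<45)&(q[:,2]>66)&(q[:,2]<90); print(' low',[x.round(0).tolist() for x in q[s&(r>23)][:25]])
```

```text
t3 56 [-24.781109    -2.71302917] -3.0325472038714913 [[501.0, -72.0, 106.0], [484.0, -88.0, 115.0], [484.0, -89.0, 122.0], [484.0, -90.0, 128.0], [485.0, -90.0, 138.0], [485.0, -91.0, 141.0], [482.0, -88.0, 116.0], [482.0, -87.0, 129.0], [483.0, -88.0, 134.0], [483.0, -89.0, 142.0], [483.0, -90.0, 145.0], [483.0, -92.0, 145.0]]
 low [[528.0, -91.0, 77.0], [528.0, -93.0, 80.0], [528.0, -94.0, 85.0], [528.0, -95.0, 89.0], [528.0, -99.0, 84.0], [526.0, -91.0, 70.0], [526.0, -91.0, 81.0], [526.0, -93.0, 78.0], [526.0, -95.0, 82.0], [526.0, -96.0, 86.0], [526.0, -98.0, 85.0], [526.0, -101.0, 84.0], [526.0, -103.0, 82.0], [524.0, -94.0, 85.0], [524.0, -96.0, 86.0], [524.0, -98.0, 86.0], [524.0, -100.0, 85.0], [524.0, -103.0, 84.0], [524.0, -105.0, 85.0], [522.0, -99.0, 83.0], [522.0, -100.0, 87.0], [522.0, -104.0, 80.0], [522.0, -106.0, 81.0], [522.0, -108.0, 83.0], [519.0, -102.0, 87.0]]
s3 112 [-25.23003816  -3.57305111] -3.0009092532287025 [[481.0, -92.0, 147.0], [480.0, -94.0, 147.0], [481.0, -87.0, 148.0], [479.0, -89.0, 148.0], [477.0, -89.0, 149.0], [475.0, -90.0, 150.0], [473.0, -90.0, 151.0], [481.0, -84.0, 146.0], [479.0, -84.0, 148.0], [478.0, -87.0, 147.0], [477.0, -90.0, 145.0], [474.0, -89.0, 148.0]]
 low [[473.0, -92.0, 88.0], [469.0, -91.0, 88.0], [488.0, -65.0, 85.0], [487.0, -65.0, 75.0]]
t1 0 [nan nan] nan []
 low []
s1 34 [-26.40860009  -3.63927496] -3.004648757231047 [[484.0, -89.0, 113.0], [479.0, -84.0, 119.0], [471.0, -87.0, 123.0], [470.0, -92.0, 119.0], [466.0, -88.0, 125.0], [482.0, -87.0, 111.0], [482.0, -91.0, 109.0], [478.0, -88.0, 114.0], [475.0, -86.0, 117.0], [472.0, -86.0, 119.0], [471.0, -90.0, 117.0], [469.0, -91.0, 118.0]]
 low [[529.0, -94.0, 76.0], [474.0, -89.0, 89.0], [473.0, -92.0, 88.0], [469.0, -90.0, 89.0], [497.0, -61.0, 88.0], [484.0, -67.0, 86.0]]<stdin>:6: RuntimeWarning: Mean of empty slice.
  ret = um.true_divide(
```

>>> step_arm --pt "0.056 0 0 0 -10" --pt "0.056 -0.007 0.049 0 -20" --pt "0.056 -0.014 0.1 0 -30" --pt "0.056 -0.021 0.15 0 -40" --pt "0.056 -0.028 0.2 0 -50" --pt "0.056 -0.034 0.244 0 -60" --pt "0.056 -0.034 0.244 0 -70" --pt "0.056 -0.034 0.244 0 -80" --pt "0.056 -0.034 0.244 0 -90" --pt "0.056 -0.034 0.244 0 -100" --pt "0.056 -0.034 0.244 0 -110" --pt "0.056 -0.034 0.244 0 -120" --pt "0.056 -0.034 0.244 0 -130" --pt "0.056 -0.034 0.244 0 -130" --pt "0.056 -0.034 0.244 0 -130" --pt "0.056 -0.034 0.244 0 -130"

```text
time_s: 9.12
eef_pos: [499.6, -85.6, 235.1]
tool_rot: [0.223, 0.975, 0.0, -0.0]
ft_force: [0.2, -0.3, 0.6]
width: 56.2
grasp_force: 0.0
```

Run:
```python
from h import *
o=bot.get_obs(); print(o['time_s'],o['eef_pos'],o['ft_force'],o['qpos'].round(3))
M=R.from_quat(o['tool_rot']).as_matrix(); print(M.round(3)); print(np.degrees(np.arctan2(M[1,1],M[0,1])), (M.T@(np.array([500.8,-86,180])-o['eef_pos'])).round(1))
c=cam('top','t4');q=pts(c)[c['depth']>0]
for a in((431,151,100),):
    s=q[np.hypot(q[:,0]-a[0],q[:,1]-a[1])<a[2]]
    for lo,hi in((26,36),(45,65)):
        b=s[(s[:,2]>lo)&(s[:,2]<hi)]; print('dish',np.percentile(b,[1,99],axis=0).round(0).tolist())
```

```text
9.125 [499.6134338  -85.62060052 235.0867049 ] [ 0.18542309 -0.2653984   0.59039054] [-0.242  0.181  1.598  0.     1.363 -1.363]
[[-0.9    0.435 -0.001]
 [ 0.435  0.9    0.   ]
 [ 0.001 -0.    -1.   ]]
64.20915307605671 [-1.3  0.2 55.1]
dish [[348.0, 65.0, 26.0], [513.0, 230.0, 36.0]]
dish [[418.0, 136.0, 47.0], [442.0, 160.0, 64.0]]
```

The dish stands flat at (430,148), and the finger line is at 64°. I'll descend and grip the post.

>>> step_arm --pt "0.056 -0.001 0 0.03 0" --pt "0.056 -0.001 0 0.06 0" --pt "0.056 -0.001 0 0.09 0" --pt "0.056 -0.001 0 0.115 0" --pt "0.056 -0.001 0 0.128 0" --pt "0.056 -0.001 0 0.128 0" --pt "0.056 -0.001 0 0.128 0" --pt "0.0 -0.001 0 0.128 0" --pt "0.0 -0.001 0 0.128 0" --pt "0.0 -0.001 0 0.128 0" --pt "0.0 -0.001 0 0.128 0" --pt "0.0 -0.001 0 0.128 0" --pt "0.0 -0.001 0 0.128 0"

```text
time_s: 10.8
eef_pos: [500.8, -85.8, 107.6]
tool_rot: [0.222, 0.975, 0.0, 0.0]
ft_force: [1.8, 3.7, 0.0]
width: 21.6
grasp_force: 30.0
```

Run:
```python
from h import *
o=bot.get_obs(); M=R.from_quat(o['tool_rot']).as_matrix(); print(o['eef_pos'],M.T@o['ft_force'],o['ft_torque'],o['width'],o['grasp_force'])
c=cam('top','t5');q=pts(c)[c['depth']>0]
b=q[np.hypot(q[:,0]-501,q[:,1]+87)<120]; s=b[(b[:,2]>15)&(b[:,2]<30)]; print(np.percentile(s,[1,99],axis=0).round(0).tolist())
E=cam('scene','s5')['img'][160:280,365:525,::-1]
cv2.imwrite('pics/c5.png',cv2.resize(E,(800,600),interpolation=3))
```

```text
[500.78447709 -85.80214697 107.55322527] [-0.00761824  4.1340587  -0.01818967] [ 0.94523893 -0.54181254  0.02037568] 21.63714140227578 29.999476969242096
[[401.0, -173.0, 15.0], [602.0, 12.0, 27.0]]
```

View pics/c5.png

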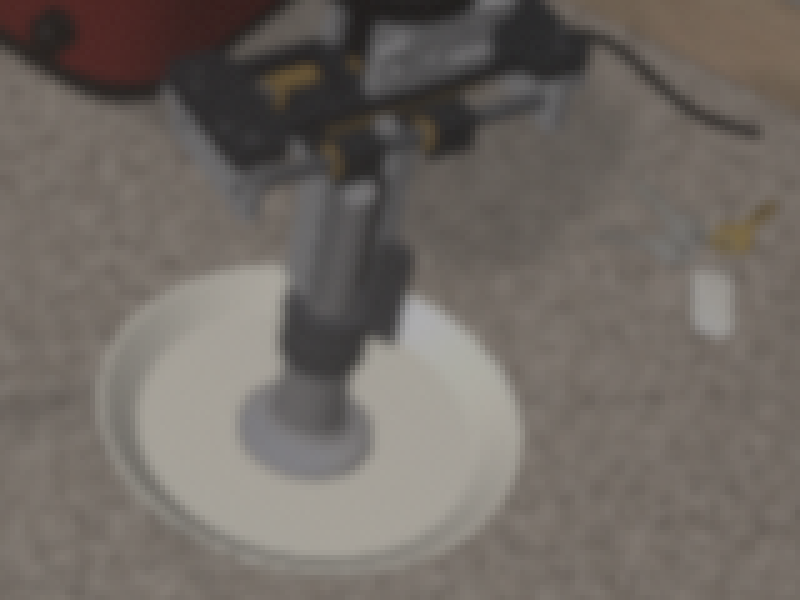

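The post is gripped, with the paddle at (390,290) beside the fingers and the stand unmoved. Now I'll raise it 25 mm.

>>> step_arm --pt "0.0 0 0.001 0 0" --pt "0.0 0 0.001 -0.005 0" --pt "0.0 0 0.001 -0.01 0" --pt "0.0 0 0.001 -0.015 0" --pt "0.0 0 0.001 -0.02 0" --pt "0.0 0 0.001 -0.025 0" --pt "0.0 0 0.001 -0.025 0" --pt "0.0 0 0.001 -0.025 0" --pt "0.0 0 0.001 -0.025 0" --pt "0.0 0 0.001 -0.025 0"

```text
time_s: 12.15
eef_pos: [500.8, -85.6, 132.6]
tool_rot: [0.222, 0.975, -0.0, -0.0]
ft_force: [-1.5, -6.0, -2.4]
width: 22.0
grasp_force: 30.0
```

Run:
```python
from h import *
o=bot.get_obs(); M=R.from_quat(o['tool_rot']).as_matrix(); print(o['eef_pos'],M.T@o['ft_force'],o['ft_torque'],o['width'],o['grasp_force'])
E=cam('scene','s6')['img'][195:255,395:475,::-1]
cv2.imwrite('pics/c6.png',cv2.resize(E,(800,600),interpolation=3))
```

```text
[500.83253761 -85.61835877 132.64937057] [-1.28083174 -6.07697186  2.35557674] [-0.9385701   0.05681232  0.01696337] 21.97037919444259 29.99995306134224
```

View pics/c6.png

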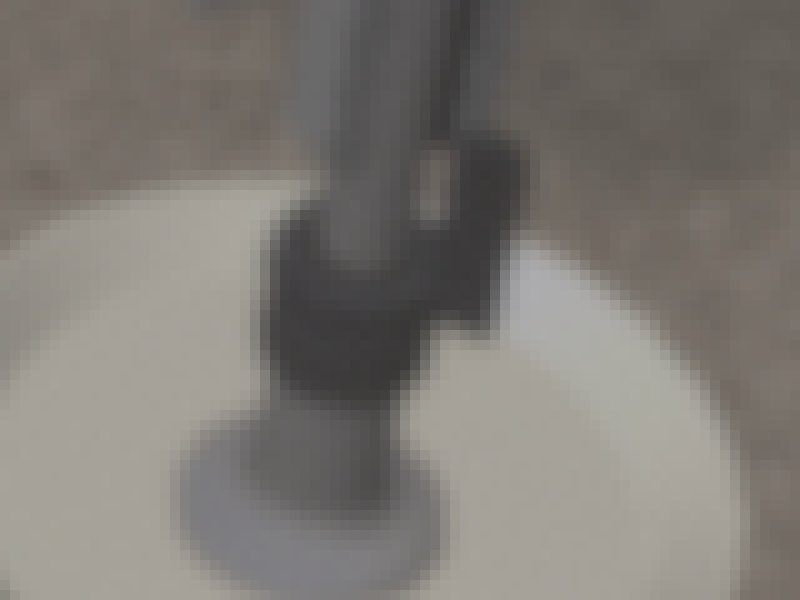

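The post followed without slip: the hand reads 25.1 mm higher and carries 2.4 N. The line sits at the ring, about (360,265), and the paddle at (490,200) is free. Now I'll turn clockwise.

>>> step_arm --pt "0.0 0 -0.0006 0 0" --pt "0.0 0 -0.0006 0 5" --pt "0.0 0 -0.0006 0 10" --pt "0.0 0 -0.0006 0 15" --pt "0.0 0 -0.0006 0 20" --pt "0.0 0 -0.0006 0 25" --pt "0.0 0 -0.0006 0 30" --pt "0.0 0 -0.0006 0 35" --pt "0.0 0 -0.0006 0 40" --pt "0.0 0 -0.0006 0 40"

```text
time_s: 13.45
eef_pos: [500.9, -85.6, 132.6]
tool_rot: [0.542, 0.84, 0.0, 0.0]
ft_force: [2.9, -0.4, -1.1]
width: 21.7
grasp_force: 30.8
```

```bash
cat > st.py <<'E'
from h import *
o=bot.get_obs(); M=R.from_quat(o['tool_rot']).as_matrix(); print(o['time_s'],o['eef_pos'],np.degrees(np.arctan2(M[1,1],M[0,1])),'Ftool',M.T@o['ft_force'],'T',o['ft_torque'],o['width'],o['grasp_force'])
for n in('top','scene'):
    c=cam(n,n+'_%d'%(o['time_s']*100));q=pts(c)[c['depth']>0]
    b=q[np.hypot(q[:,0]-501,q[:,1]+87)<120]; s=b[(b[:,2]>15)&(b[:,2]<30)]; print(n,'dish',np.percentile(s,[1,99],axis=0).round(0).tolist())
    a=np.array([501.5,-87]) if n=='top' else np.array([500,-84.5])
    d=q[:,:2]-a; r=np.hypot(*d.T); s=(r>20)&(r<40)&(q[:,2]>106)&(q[:,2]<128); print(n,s.sum(),np.degrees(np.arctan2(d[s][:,1],d[s][:,0])).round(0)[:30])
E
python3 st.py
```

```text
13.45 [500.91819431 -85.60975254 132.63832855] 24.375905652219163 Ftool [-1.56930872  2.50640386  1.07338813] T [-0.2469951  -0.28145848  0.04082324] 21.73949129448208 30.765929259359837
top dish [[401.0, -171.0, 15.0], [602.0, 13.0, 27.0]]
top 14 [159. 158. 158. 161. 157. 160. 160. 161. 160. 160. 160. 161. 161. 161.]
scene dish [[401.0, -186.0, 15.0], [601.0, 14.0, 28.0]]
scene 44 [163. 170. 158. 159. 165. 150. 155. 161. 163. 163. 170. 154. 162. 165.
 161. 164. 170. 160. 157. 162. 156. 171. 153. 160. 159. 158. 162. 163.
 156. 162.]
```

>>> step_arm --pt "0.0 0 0 0 4" --pt "0.0 0 0 0 8" --pt "0.0 0 0 0 12" --pt "0.0 0 0 0 16" --pt "0.0 0 0 0 16" --pt "0.0 0 0 0 16"

```text
time_s: 14.3
eef_pos: [500.9, -85.7, 132.6]
tool_rot: [0.653, 0.757, 0.0, 0.0]
ft_force: [2.9, -2.0, -0.0]
width: 21.7
grasp_force: 30.9
```

```bash
python3 st.py
```

```text
14.3 [500.91941717 -85.65871332 132.61019722] 8.469777161923094 Ftool [-2.42679807  2.53989965  0.03726891] T [-0.02480711 -0.32857091  0.21662533] 21.741213904741905 30.923142805695534
top dish [[401.0, -170.0, 15.0], [602.0, 13.0, 27.0]]
top 13 [146. 144. 145. 145. 146. 145. 146. 146. 146. 146. 147. 146. 150.]
scene dish [[401.0, -187.0, 15.0], [601.0, 14.0, 28.0]]
scene 30 [143. 146. 145. 142. 146. 145. 147. 145. 143. 146. 149. 146. 146. 145.
 148. 149. 144. 145. 146. 150. 153. 146. 142. 145. 151. 144. 146. 148.
 144. 149.]
```

>>> step_arm --pt "0.0 0 0 0 3" --pt "0.0 0 0 0 6" --pt "0.0 0 0 0 8" --pt "0.0 0 0 0 8" --pt "0.0 0 0 0 8"

```text
time_s: 15.02
eef_pos: [500.8, -86.4, 132.6]
tool_rot: [0.704, 0.71, -0.0, 0.001]
ft_force: [2.6, -6.4, 0.6]
width: 22.1
grasp_force: 36.9
```

```bash
python3 st.py
```

```text
15.025 [500.8247332  -86.37403556 132.60225117] 0.4277327604181324 Ftool [-6.37066833  2.57138405 -0.56278919] T [-1.26947906 -0.16092854  0.56481515] 22.119352080076844 36.86370835312118
top dish [[401.0, -164.0, 15.0], [602.0, 13.0, 26.0]]
top 14 [144. 144. 144. 144. 144. 143. 145. 144. 145. 145. 146. 146. 146. 151.]
scene dish [[401.0, -187.0, 15.0], [601.0, 16.0, 28.0]]
scene 32 [141. 144. 144. 145. 151. 146. 149. 147. 148. 141. 147. 144. 145. 152.
 142. 145. 145. 146. 150. 145. 144. 146. 146. 151. 141. 145. 146. 150.
 145. 147.]
```

The moment rose from 0.22 to 0.56 N m while the lever stayed at about 145°, opposite the boss, so it is at its stop. I'll relax the twist slightly and settle.

>>> step_arm --pt "0.0 0 0 0 -2" --pt "0.0 0 0 0 -3" --pt "0.0 0 0 0 -3" --pt "0.0 0 0 0 -3" --pt "0.0 0 0 0 -3"

```text
time_s: 15.75
eef_pos: [500.9, -86.4, 132.6]
tool_rot: [0.686, 0.728, -0.0, 0.001]
ft_force: [2.9, -4.9, 0.0]
width: 21.6
grasp_force: 34.8
```

```bash
python3 st.py
python3 - <<'E'
from h import *
c=cam('scene','s9');cv2.imwrite('pics/c9.png',cv2.resize(c['img'][185:265,385:485,::-1],(750,600),interpolation=3))
E
```

```text
15.75 [500.89558069 -86.35210015 132.60898254] 3.4087925409776076 Ftool [-5.10340941  2.62500154 -0.03571029] T [-1.42525987 -0.10420293  0.20536655] 21.649559915645316 34.80052521452308
top dish [[401.0, -160.0, 15.0], [602.0, 12.0, 27.0]]
top 14 [142. 143. 145. 144. 144. 145. 143. 145. 145. 146. 145. 145. 145. 149.]
scene dish [[401.0, -188.0, 15.0], [602.0, 14.0, 28.0]]
scene 33 [144. 146. 140.  64. 146. 146. 150. 154. 143. 141. 145. 148. 144. 145.
 147. 153. 144. 145. 144. 147. 149. 142. 141. 149. 149. 153. 143. 145.
 149. 143.]
```

View pics/c9.png

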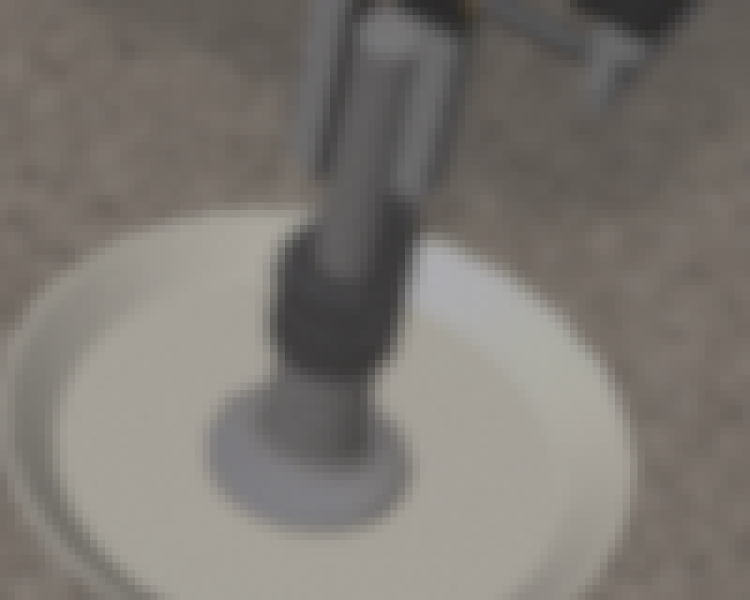

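The post is held at its ring, the lever lies shut behind the finger at about (400,220), and the stand is upright. I'll hand it in.

```bash
python3 -c "
from rig import bot
print(bot.close_job())"
```

```text
the job is handed in; nothing more can be done
None
```

I handed the job in, but no verdict came back: by my measurements the dish stands flat on the worktop about 245 mm from the stand, the post is gripped 25 mm up at its ring, and the lever is shut at its stop.

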